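# Rinse the tall tumbler: seat it on the raised rinser and hold the lever at the third click

### The job

Take the taller of the two upturned steel tumblers from the draining mat and set it down, still upside down, over the spray cone on the raised round seat of the rinsing station, and let go of it; set it down, do not drop it. Then press the station's spring-loaded lever down past the first two clicks to the third, at the bottom of its travel, and finish while still holding it down there, with the tumbler standing level on its seat. Do not work the lever before the tumbler is on the seat, and leave everything else where it is.

Things in the scene. Friction and masses are not known exactly. Their poses are not given: they have to be found in the camera images.
- tumbler: the taller of two plain straight-sided steel tumblers, upside down (open end down, closed flat end up): 120 mm high, 58 mm outside diameter, 3 mm wall, about 0.16 kg. Origin: centre of the open rim it stands on; z up along its axis. Starts standing on the draining mat (mat top 6 mm above the worktop), the short one about 160 mm beside it.
- short_tumbler: the other tumbler, same but 80 mm high; a bystander to leave alone. Origin: centre of the rim it stands on.
- rinser: the rinsing station, fixed to the worktop: a grey drip tray with steel bars, 170 mm (x) by 280 mm (y), rim 32 mm high. Origin: centre of the tray's underside. Its x points away from the robot at yaw 0. The raised seat stands at its -y end (0, -95 mm), the white valve column with the lever at its +y end (column 50 mm square at (20, 95) mm, top of its cheeks 168 mm above the worktop).
- seat (a point): centre of the top face of the raised round seat: a steel disc 68 mm in diameter on a 30 mm stem, top face 76 mm above the worktop. A spray cone stands in its middle: 34 mm wide at the foot, 16 mm wide at its top, 30 mm tall; the tumbler goes over it, rim resting on the disc.
- pivot (a point): middle of the lever's hinge pin on the valve column, 150 mm above the worktop. The pin lies level, along the station's y.
- paddle (a point): centre of the top face of the lever's black press pad, 36 by 36 mm and 10 mm thick, 98 mm from the hinge pin; the point moves with the lever. At rest the lever points to the station's -x and 0.35 rad above level, pad about 188 mm above the worktop; at the third click it points 0.37 rad below level, pad about 119 mm above the worktop.
- lever (a joint): lever angle in rad: 0 at rest (up), grows as it is pressed down. Clicks at 0.24, 0.48 and 0.72 (the third); hard stop at 0.78. Let go, it springs back to 0. Push needed at the pad: 5 N at the start, 2.5 N just before the first click, 6 N after it, 4 N before the second, 9 N after it, 5 N before the third, 7 to 9 N at the third, then steep against the stop.
- jar: small glass jar with steel lid, 48 mm wide, 58 mm high, between mat and station; bystander. Origin at its underside.
- spoon: spoon lying between mat and station; bystander.
- brush: dish brush lying crosswise behind the work area; bystander.
- mug: white mug, 80 mm wide, 90 mm high, at the left side; bystander. Origin at its underside.
- soap: amber pump bottle, 68 mm wide, 208 mm high, at the right side; bystander. Origin at its underside.
Things that resemble listed ones, but are neither listed nor needed, are in the scene too. Leave any orange look-alike of the tumbler alone.

How it is judged:
By the outcome, as a careful person would: the job done as asked, in the order asked, and still so for the second after the job is handed in, while the arm keeps its last pose, push and grip.
It also fails if it takes over 67 s, if anything falls off the work surface, if the arm or the gripper's body presses on something with over 40 N, if the wrist force passes 120 N, or if a joint passes its speed limit or range.

### The arm

A 6-joint arm with a two-finger parallel gripper is mounted at the origin on the work surface. World frame = base frame: x ahead of the robot, y to its left, z up, the work surface at z = 0. Lengths are in mm, angles in rad, forces in N, time in s.
With the tool pointing down it reaches from about 350 to 775 mm from the base axis. Payload 7.3 kg.
Tool frame: the origin (TCP) lies between the finger pads; the fingertips stand 22 mm ahead of it and the grasp point (between the pads) lies 3 mm ahead of it; z points along the fingers, x is the direction in which the jaws open and shut, and the axes are right-handed (so a half turn about z gives the same grasp; the last joint's range is limited). The gripper opens to 92 mm and grips with 3 to 60 N. Pads are 19 mm wide; open, the fingers measure 130 mm over their backs; the gripper's body (75 mm by 190 mm) begins 47 mm behind the grasp point.
Start: joints at [1.071, 0.342, 1.524, -0, 1.275, -0.146], TCP at [181.88, 492.506, 248.741] pointing down, gripper open.
Joint ranges: [-2.53, 2.53], [-0.77, 2.02], [0.04, 2.7], [-1, 4.14], [0.28, 2.66], [-3.11, 3.11]. Speed limits (rad/s): [2.57, 2.57, 3.14, 3.14, 3.14, 3.14].

### API

Orientations are given as [roll, pitch, yaw] about the fixed x, y, z axes, in that order (R = Rz(yaw) Ry(pitch) Rx(roll)).
In Python, from plant import * gives the robot as it stands. The module is installed in compiled form; this text tells all that it offers.
- The arm moves only by the shell command python3 -m handwheel 'ROWS' [OPENING]. ROWS is a JSON object of lists of equal length, an entry for each row: "translation": the shift along the world's x, y, z in units of 15 cm (1.0 is 15 cm), a list of three; "twist": the turn about the world's z in units of 90 degrees (1.0 is 90 degrees). In form: {"translation": [[tx, ty, tz], ...], "twist": [twist, ...]}. A call has exactly 8 rows; each row shifts and turns the pose as measured when the row begins; what a row does not reach is not made up. A row lasts 1/8 s, in which the tool goes at most 62.5 mm and 10.7 degrees, less where a joint would pass 70% of its speed; a pose out of reach is approached as far as the arm can. A call with a number of a shift or a turn outside -1 to 1 is refused whole. A call with a gripper value outside its range is refused whole. OPENING is the closure in counts, from 0 (fully open) to 255 (shut), set as the call begins (- or left out, the last holds). The fingers move at their own pace and stop on an object; the grip force is fixed at half the most. Time passes only in rows, so rows that do not move let the fingers close, or fill a call up. It gives the time, the measured TCP pose, the force and the opening at its end, in the units of the state.
- get_obs(): the state, without advancing time (a new reading comes with each control period).
- capture(name): name is "scene" or "top" or "wrist"; returns a dict with "img" (420x560x3 uint8, red, green, blue), "vertical_fov" (degrees; the focal length in pixels is half the picture's height over the tangent of half this angle, whatever the lens; pixels are square), "cx", "cy" (the principal point, pixels), "world_from_camera" (4x4, takes a point from camera to world coordinates). Camera axes: x right, y up, looking along -z (the intrinsics and any distortion apply to the point x, -y, -z); pixel columns grow to the right and rows downward; lengths in mm; the calibration is good to about 2 mm. A picture is of the moment at which its call begins. There is no depth.
- close_job(): hands the job in, once; it reports no verdict.
Trained networks look in the newest picture that a camera, given by its name, has taken for a name from the list of things; names that differ only in an ending like _2 or _b are one class to them, and where a whole thing is asked for, a point or a joint stands for the part that bears it (a point fixed in the world has none). Each returns a list of dicts, best first, with "score" (0 to 1); they miss things now and then, are a little off and sometimes report something else, mostly with a low value. They report only what shows in the picture. A call takes as long as a camera call. They do not tell look-alikes from the thing itself.
- search_frame(camera, label): "position" ([x, y, z] in mm, in the coordinates of the camera as it stood for that picture, good to about 4 mm: the middle of the surface that is visible of it).
- spot_point(camera, label): "position" ([x, y, z] in mm, in the coordinates of the camera as it stood for that picture, good to about 4 mm: a listed point, or the origin of a listed thing).
The state is a dict: "time": time; "joint_positions": joint angles; "dq": joint speeds; "tau": joint torques, N m; "tool_pos": TCP position; "tcp_rot": TCP orientation; "contact_force": force on the tool from outside, world axes, zero at the start; "moment": the same for the moment, N m; "grip_width": finger opening in mm.
Only numpy, scipy, OpenCV 4.12 (cv2) and the standard library are available. Lean on these libraries where they do the work, as an engineer would, in place of code of your own. Each camera call takes 0.05 s, during which the arm holds its last target.

## Working session

There is one attempt and no reset: what is moved stays moved. The work goes in short steps, Python scripts to look and compute and a shell command to move; the robot and the scene stay as the last step left them, time stands still between calls to the robot, and variables do not carry over. Pictures are saved under pics/ and viewed, and the job is handed in when it is done.

```bash
mkdir -p pics; cat > h.py <<'E'
from plant import *
import numpy as np, cv2
def save(cam,name):
    c=capture(cam); cv2.imwrite('pics/'+name,c['img'][:,:,::-1]); return c
def w(c,p): return (np.array(c['world_from_camera'])@np.r_[p,1])[:3]
E
python3 - <<'E'
from h import *
o=get_obs(); print(o['time'],o['tool_pos'],o['tcp_rot'],o['contact_force'],o['grip_width'])
for cam in ['scene','top']:
    c=save(cam,cam+'0.png'); print(cam,c['vertical_fov'],c['cx'],c['cy'],[k for k in c]); print(np.round(c['world_from_camera'],3).tolist())
    for l in ['tumbler','short_tumbler','rinser','seat','pivot','paddle','jar','soap','mug']:
        print(l,[(round(d['score'],2),np.round(w(c,d['position'])).tolist()) for d in spot_point(cam,l)[:4]])
print(get_obs()['time'])
E
```

```text
0.0 [181.70661986 492.15583082 248.05484458] [-3.14139561e+00  1.52859326e-03  1.21696119e+00] [-0.31710929 -0.4419051   0.43216381] 91.7322936755651
scene 53.66635182220655 283.42200398555826 208.8309518554091 ['img', 'vertical_fov', 'cx', 'cy', 'world_from_camera']
[[-0.624, -0.609, 0.491, 1136.839], [0.782, -0.47, 0.41, 435.744], [-0.019, 0.639, 0.769, 1012.13], [0.0, 0.0, 0.0, 1.0]]
tumbler [(0.78, [605.0, 316.0, 5.0]), (0.75, [741.0, 364.0, -1.0]), (0.7, [763.0, 279.0, -1.0])]
short_tumbler [(0.64, [568.0, 156.0, 7.0])]
rinser [(0.86, [565.0, -236.0, 0.0])]
seat [(0.94, [571.0, -334.0, 79.0])]
pivot [(0.59, [584.0, -144.0, 153.0])]
paddle [(0.81, [496.0, -147.0, 192.0])]
jar [(0.57, [614.0, 6.0, 2.0])]
soap [(0.82, [534.0, -511.0, 2.0])]
mug [(0.98, [529.0, 499.0, -2.0])]
top 54.71827353499987 277.0307801048817 203.3530203964316 ['img', 'vertical_fov', 'cx', 'cy', 'world_from_camera']
[[-0.008, 0.997, -0.072, 509.148], [-1.0, -0.009, -0.021, -16.753], [-0.022, 0.072, 0.997, 1295.12], [0.0, 0.0, 0.0, 1.0]]
tumbler [(0.87, [604.0, 314.0, 3.0]), (0.78, [764.0, 284.0, -1.0]), (0.65, [742.0, 370.0, -5.0])]
short_tumbler [(0.79, [571.0, 163.0, 7.0])]
rinser [(0.69, [574.0, -233.0, -1.0])]
seat [(0.96, [578.0, -329.0, 76.0])]
pivot [(0.7, [584.0, -142.0, 154.0]), (0.7, [534.0, -509.0, -2.0])]
paddle [(0.73, [572.0, -234.0, -1.0]), (0.54, [494.0, -145.0, 189.0])]
jar [(0.43, [616.0, 4.0, -0.0]), (0.17, [492.0, -143.0, 189.0])]
soap [(0.76, [536.0, -510.0, -1.0])]
mug [(0.75, [532.0, 503.0, 4.0])]
1.0
```

View pics/scene0.png

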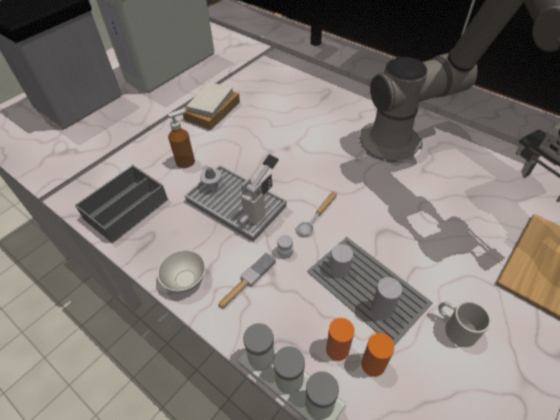

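View pics/top0.png

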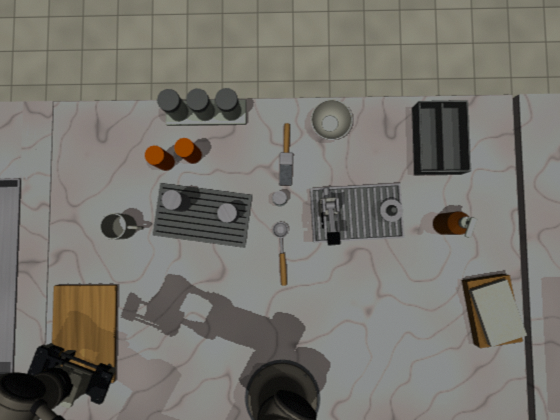

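The tall tumbler is at top-view pixel (172,200), scene (387,297). The oranges are behind it, and the seat is at top-view (390,210) with the lever pad at (333,238). I'll move above the tumbler and look again.

```bash
python3 -m handwheel '{"translation":[[0.35,-0.147,0],[0.35,-0.147,0],[0.35,-0.147,0],[0.35,-0.147,0],[0.35,-0.147,0],[0.35,-0.147,0],[0.35,-0.147,0],[0.2,-0.1,0]],"twist":[0,0,0,0,0,0,0,0]}' 0
python3 - <<'E'
from h import *
c=save('wrist','w1.png'); o=get_obs(); print(o['tool_pos'],o['tcp_rot'])
print(np.round(c['world_from_camera'],3).tolist(),c['vertical_fov'])
for l in ['tumbler']:
  for f in (spot_point,search_frame): print(l,[(round(d['score'],2),np.round(w(c,d['position'])).tolist()) for d in f('wrist',l)[:4]])
E
```

```text
time: 2.0
tool_pos: [588.6, 318.0, 248.9]
tcp_rot: [-3.141, -0.003, 1.224]
contact_force: [-0.4, 0.5, -0.4]
grip_width: 91.7
[591.51539721 315.57981845 248.3660862 ] [ 3.13976062e+00 -2.10881929e-03  1.22123216e+00]
[[0.339, -0.907, -0.248, 522.004], [0.941, 0.328, 0.087, 340.831], [0.003, -0.263, 0.965, 385.884], [0.0, 0.0, 0.0, 1.0]] 67.36321735427519
tumbler [(0.89, [606.0, 315.0, 9.0]), (0.8, [763.0, 279.0, -1.0]), (0.57, [740.0, 369.0, 1.0])]
tumbler [(0.95, [717.0, 362.0, 114.0]), (0.95, [740.0, 288.0, 55.0]), (0.84, [601.0, 317.0, 127.0])]
```

View pics/w1.png

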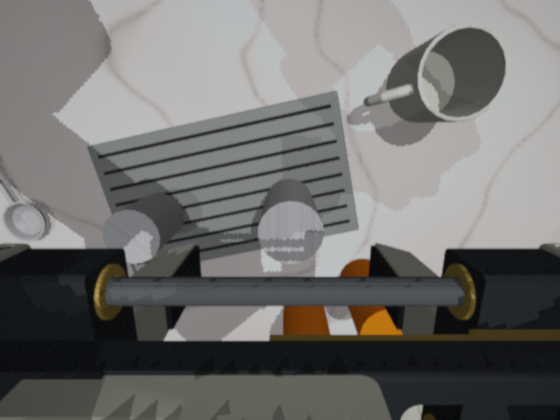

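The wrist view shows the tall tumbler's top disc centred near (290,230), slightly on the camera side of the tool. The short one is at (135,235). I'll check this with pixel rays in all three views.

```bash
cat >> h.py <<'E'
def ray(c,u,v,z):
    f=210/np.tan(np.radians(c['vertical_fov'])/2); M=np.array(c['world_from_camera'])
    d=M[:3,:3]@np.array([(u-c['cx'])/f,-(v-c['cy'])/f,-1]); return M[:3,3]+d*(z-M[2,3])/d[2]
E
python3 - <<'E'
from h import *
c=capture('wrist'); print('w',ray(c,290,231,126))
im=cv2.resize(c['img'][140:300,190:390],None,fx=4,fy=4,interpolation=2); cv2.imwrite('pics/w1z.png',im[:,:,::-1])
c=capture('top'); print('t',ray(c,172,200,126),ray(c,390,209,106))
cv2.imwrite('pics/t1z.png',np.hstack([cv2.resize(c['img'][170:240,130:205],None,fx=5,fy=5),cv2.resize(c['img'][170:240,330:410],None,fx=5,fy=5)])[:,:,::-1])
E
```

```text
w [605.05474591 316.71028263 126.        ]
t [605.81781203 313.78977344 126.        ] [ 575.19222789 -320.63633351  106.        ]
```

View pics/w1z.png

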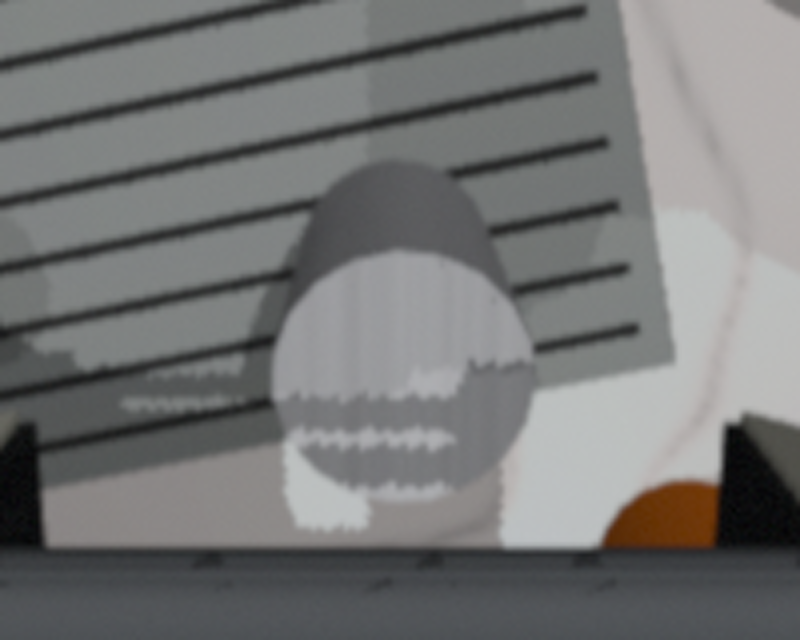

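View pics/t1z.png

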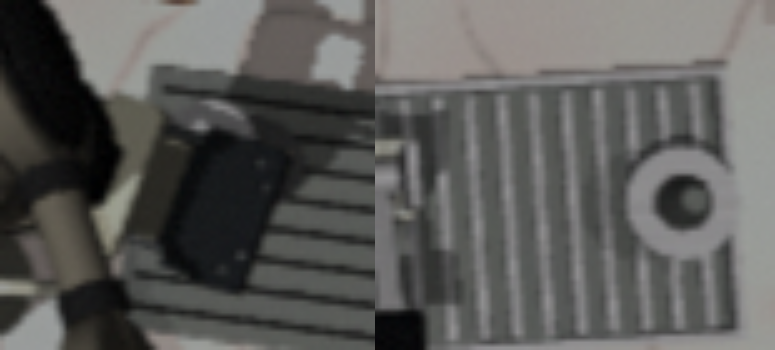

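```bash
python3 -m handwheel '{"translation":[[0.097,0,0],[0,0,0],[0,0,-0.2],[0,0,-0.2],[0,0,-0.15],[0,0,-0.1],[0,0,0],[0,0,0]],"twist":[0,0,0,0,0,0,0,0]}' 0
python3 - <<'E'
from h import *
c=save('wrist','w2.png'); o=get_obs(); print(o['tool_pos'],o['tcp_rot'],o['contact_force'])
c=save('scene','s2.png')
E
```

```text
time: 3.25
tool_pos: [592.2, 327.2, 154.1]
tcp_rot: [3.141, -0.007, 1.237]
contact_force: [-0.3, 0.2, 0.5]
grip_width: 91.7
[592.24623277 327.14961854 154.05425502] [ 3.14118863 -0.00673491  1.23646271] [0.32429273 0.16293894 0.46487432]
```

View pics/w2.png

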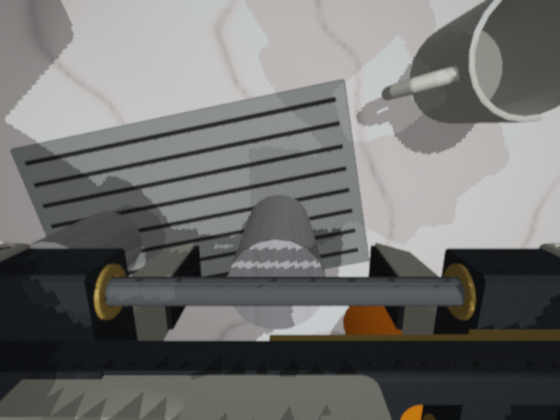

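View pics/s2.png

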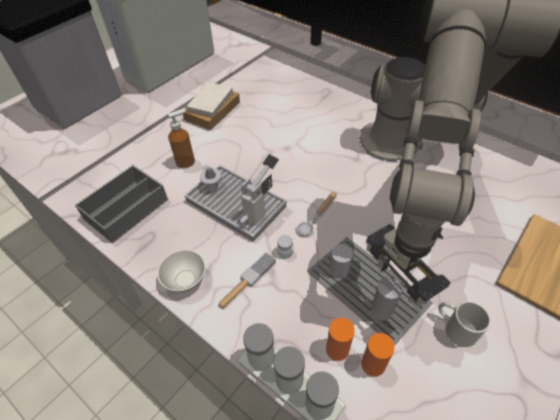

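The tool drifted about (-13,+12) mm while still above the tumbler. I'll correct that before going lower.

```bash
python3 -m handwheel '{"translation":[[0.09,-0.077,0],[0,0,0],[0,0,0],[0,0,0],[0,0,0],[0,0,0],[0,0,0],[0,0,0]],"twist":[0,0,0,0,0,0,0,0]}' 0
python3 - <<'E'
from h import *
c=save('wrist','w3.png'); o=get_obs(); print(o['tool_pos'],o['tcp_rot'],o['contact_force'])
E
```

```text
time: 4.35
tool_pos: [607.5, 314.6, 155.5]
tcp_rot: [3.139, -0.008, 1.236]
contact_force: [1.0, 0.1, 0.2]
grip_width: 91.7
[607.55147422 314.59357943 155.49082685] [ 3.13925819 -0.00834209  1.23578557] [ 0.64436598  0.15209117 -0.03484371]
```

View pics/w3.png

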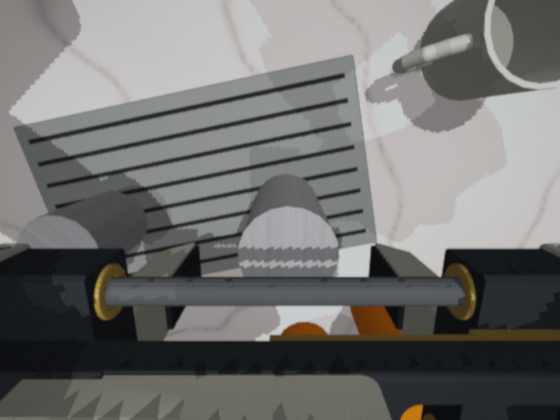

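```bash
python3 -m handwheel '{"translation":[[0,0,-0.1],[0,0,-0.1],[0,0,-0.1],[0,0,0],[0,0,0],[0,0,0],[0,0,0],[0,0,0]],"twist":[0,0,0,0,0,0,0,0]}' 0
python3 - <<'E'
from h import *
o=get_obs(); print(o['tool_pos'],o['tcp_rot'],o['contact_force'])
E
```

```text
time: 5.4
tool_pos: [607.4, 314.5, 106.9]
tcp_rot: [3.14, -0.008, 1.236]
contact_force: [0.3, 0.4, -0.5]
grip_width: 91.6
[607.3782156  314.5006841  106.92415046] [ 3.13965462 -0.00800778  1.23571695] [ 0.33372096  0.38125163 -0.545636  ]
```

```bash
python3 -m handwheel '{"translation":[[0,0,0],[0,0,0],[0,0,0],[0,0,0],[0,0,0],[0,0,0],[0,0,0],[0,0,0]],"twist":[0,0,0,0,0,0,0,0]}' 255
```

```text
time: 6.4
tool_pos: [607.6, 314.7, 107.4]
tcp_rot: [3.139, -0.009, 1.236]
contact_force: [-0.0, -0.7, 0.5]
grip_width: 58.1
```

```bash
python3 - <<'E'
from h import *
o=get_obs(); print(o['tool_pos'],o['tcp_rot'],o['contact_force'],o['grip_width'])
c=save('wrist','w4.png')
E
```

```text
[607.5882001  314.66154302 107.42104119] [ 3.13893707 -0.0086718   1.23578069] [-0.04798814 -0.70719739  0.50067997] 58.098574946134825
```

View pics/w4.png

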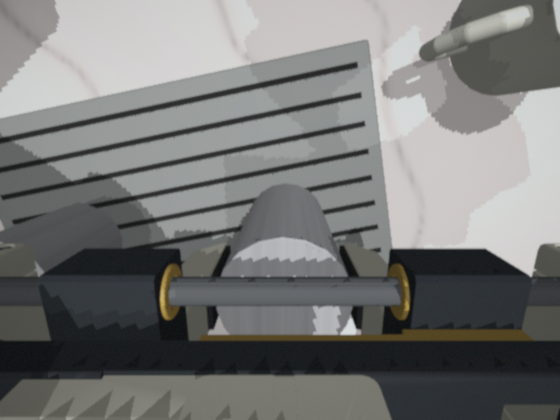

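The grip is holding at 58.1 mm, matching the tumbler's diameter. I'll lift next.

```bash
python3 -m handwheel '{"translation":[[0,0,0.05],[0,0,0.15],[0,0,0.25],[0,0,0.3],[0,0,0.3],[0,0,0.3],[0,0,0.15],[0,0,0]],"twist":[0,0,0,0,0,0,0,0]}'
python3 - <<'E'
from h import *
o=get_obs(); print(o['tool_pos'],o['tcp_rot'],o['contact_force'],o['grip_width'])
c=save('scene','s5.png')
E
```

```text
time: 7.45
tool_pos: [604.7, 313.3, 340.3]
tcp_rot: [3.141, -0.006, 1.236]
contact_force: [-0.0, 0.2, -2.0]
grip_width: 58.7
[604.66385604 313.30182056 340.26371616] [ 3.14140233 -0.00625647  1.235602  ] [-0.03304506  0.22279535 -1.97783628] 58.68048666233697
```

View pics/s5.png

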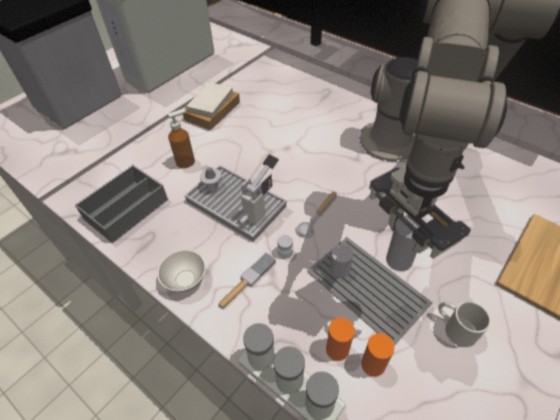

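```bash
python3 -m handwheel '{"translation":[[0,-0.15,0],[-0.02,-0.3,0],[-0.02,-0.35,0],[-0.02,-0.35,0],[-0.02,-0.35,0],[-0.02,-0.35,0],[-0.02,-0.35,0],[-0.02,-0.3,0]],"twist":[0,0,0,0,0,0,0,0]}'
python3 - <<'E'
from h import *
o=get_obs(); print(o['tool_pos'],o['tcp_rot'],o['contact_force'],o['grip_width'])
c=save('scene','s6.png')
print([(round(d['score'],2),np.round(w(c,d['position'])).tolist()) for l in('seat','pivot','paddle') for d in spot_point('scene',l)[:2]])
t=capture('top'); print('seat top ray',ray(t,391.4,210.6,76))
print([(round(d['score'],2),np.round(w(t,d['position'])).tolist()) for l in('seat','pivot','paddle') for d in spot_point('top',l)[:2]])
cv2.imwrite('pics/s6z.png',cv2.resize(c['img'][140:240,170:300],None,fx=6,fy=6,interpolation=2)[:,:,::-1])
E
```

```text
time: 8.5
tool_pos: [576.0, -69.4, 321.5]
tcp_rot: [-3.116, 0.005, 1.242]
contact_force: [-0.0, 0.6, -1.0]
grip_width: 57.9
[576.03429661 -69.35554591 321.52737626] [-3.11554008  0.00463986  1.24239697] [-0.04658476  0.5825997  -0.97775417] 57.918399410422126
[(0.68, [572.0, -332.0, 80.0]), (0.87, [586.0, -137.0, 152.0])]
seat top ray [ 572.03147249 -332.33313528   76.        ]
[(0.72, [574.0, -328.0, 79.0]), (0.49, [496.0, -142.0, 187.0])]
```

View pics/s6z.png

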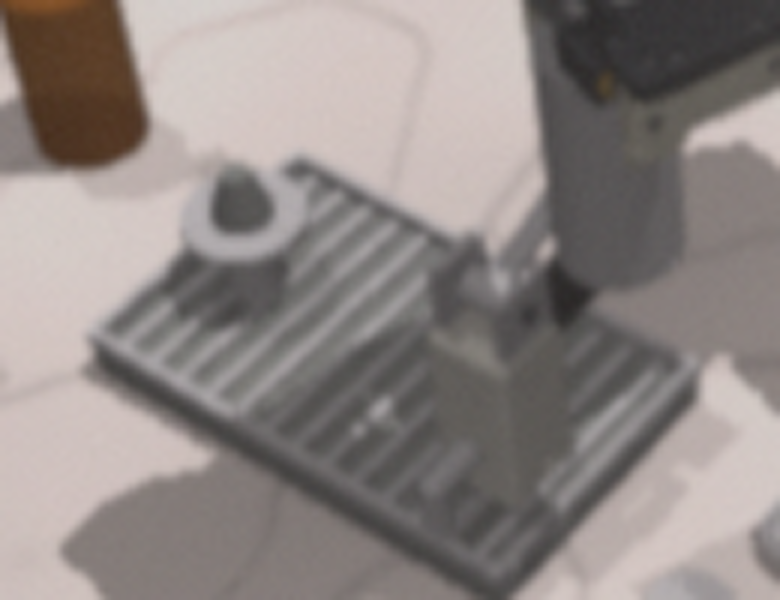

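```bash
python3 -m handwheel '{"translation":[[0,0,0.15],[0,-0.2,0],[0,-0.3,0],[0,-0.3,0],[0,-0.3,0],[0,-0.25,0],[0,-0.15,0],[0,0,0]],"twist":[0,0,0,0,0,0,0,0]}'
python3 - <<'E'
from h import *
o=get_obs(); print(o['tool_pos'],o['tcp_rot'],o['contact_force'],o['grip_width'])
c=capture('scene'); print('seat scene ray',ray(c,211.2,175.5,76))
c=save('wrist','w7.png')
print([(round(d['score'],2),np.round(w(c,d['position'])).tolist()) for l in('seat','pivot','paddle') for d in spot_point('wrist',l)[:2]])
E
```

```text
time: 9.9
tool_pos: [579.4, -287.0, 345.3]
tcp_rot: [-3.118, 0.003, 1.262]
contact_force: [0.5, 0.4, -0.8]
grip_width: 58.2
[ 579.37203048 -286.98373148  345.2833268 ] [-3.11765717e+00  2.57494607e-03  1.26236708e+00] [ 0.49900437  0.42995203 -0.78537043] 58.17156095994488
seat scene ray [ 571.57603186 -329.8604851    76.        ]
[(0.9, [573.0, -334.0, 74.0]), (0.68, [587.0, -143.0, 152.0]), (0.72, [491.0, -146.0, 189.0])]
```

View pics/w7.png

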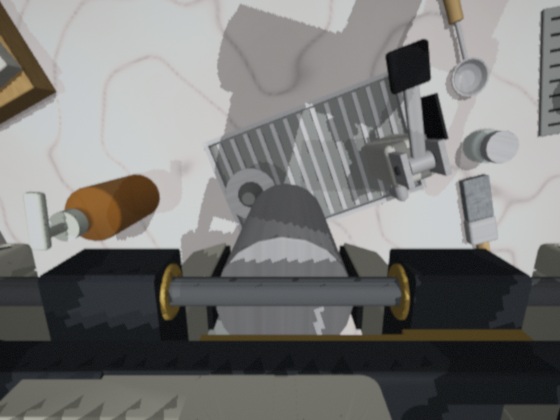

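```bash
python3 -m handwheel '{"translation":[[-0.036,-0.1,0],[0,-0.11,0],[0,-0.1,0],[0,0,0],[0,0,0],[0,0,0],[0,0,0],[0,0,0]],"twist":[0,0,0,0,0,0,0,0]}'
python3 - <<'E'
from h import *
o=get_obs(); print(o['tool_pos'],o['tcp_rot'],o['contact_force'],o['grip_width'])
E
```

```text
time: 11.15
tool_pos: [573.9, -333.5, 346.7]
tcp_rot: [-3.119, 0.003, 1.266]
contact_force: [0.3, 0.7, -1.1]
grip_width: 58.3
[ 573.94136091 -333.53356619  346.73918603] [-3.11914806e+00  2.54666906e-03  1.26643443e+00] [ 0.34608702  0.74320236 -1.13632701] 58.254096087830064
```

```bash
python3 -m handwheel '{"translation":[[0,0,-0.1],[0,0,-0.2],[0,0,-0.2],[0,0,-0.2],[0,0,-0.1],[0,0,0],[0,0,0],[0,0,0]],"twist":[0,0,0,0,0,0,0,0]}'
python3 - <<'E'
from h import *
o=get_obs(); print(o['tool_pos'],o['tcp_rot'],o['contact_force'],o['grip_width'])
for n in ('scene','top'):
    c=capture(n); im=c['img'][120:230,150:290] if n=='scene' else c['img'][150:270,310:450]
    cv2.imwrite('pics/%s8.png'%n,cv2.resize(im,None,fx=5,fy=5,interpolation=2)[:,:,::-1])
save('wrist','w8.png')
E
```

```text
time: 12.15
tool_pos: [575.4, -332.8, 228.1]
tcp_rot: [-3.127, 0.005, 1.268]
contact_force: [0.4, 0.6, -1.5]
grip_width: 58.5
[ 575.4099554  -332.80764221  228.06018539] [-3.12698233  0.00506364  1.26833952] [ 0.35380949  0.59462181 -1.54511616] 58.4643297050024
```

View pics/scene8.png

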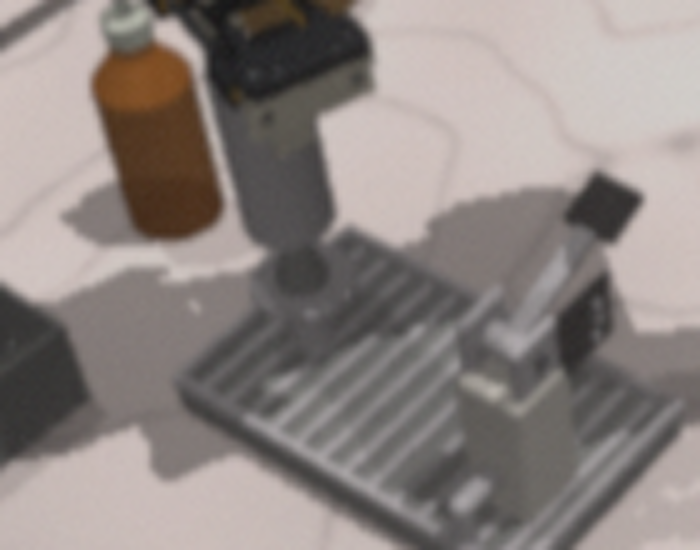

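View pics/w8.png

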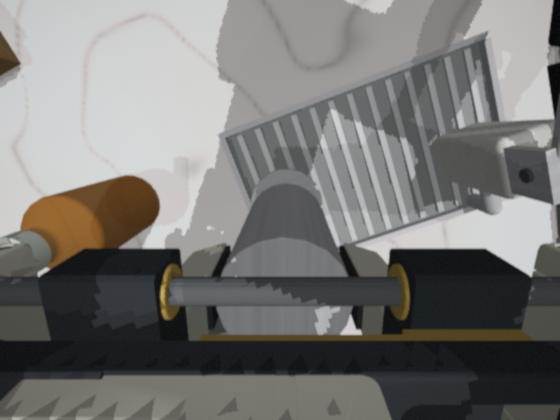

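```bash
python3 - <<'E'
from h import *
c=capture('scene')
f=lambda x,y,z: ray(c,150+x/5-.4,120+y/5-.4,z).round(1)
print('rim',f(288,222,127),'disc',f(302,285,76))
f0=210/np.tan(np.radians(c['vertical_fov'])/2);W=np.linalg.inv(np.array(c['world_from_camera']))
im=c['img'][120:230,150:290].copy(); im=cv2.resize(im,None,fx=5,fy=5,interpolation=2)
for (x,y,z,r,col) in [(574.3,-331.3,127,29,(255,0,0)),(573,-331.3,76,34,(0,255,0)),(573,-331.3,106,8,(255,255,0))]:
    P=[]
    for a in np.linspace(0,6.283,60):
        p=W@[x+r*np.cos(a),y+r*np.sin(a),z,1]; P.append([((c['cx']-f0*p[0]/p[2])-150+.5)*5,((c['cy']+f0*p[1]/p[2])-120+.5)*5])
    cv2.polylines(im,[np.int32(P)],True,col,1)
cv2.imwrite('pics/ov8.png',im[:,:,::-1])
E
```

```text
rim [ 574.8 -332.9  127. ] disc [ 577.3 -329.4   76. ]
```

View pics/ov8.png

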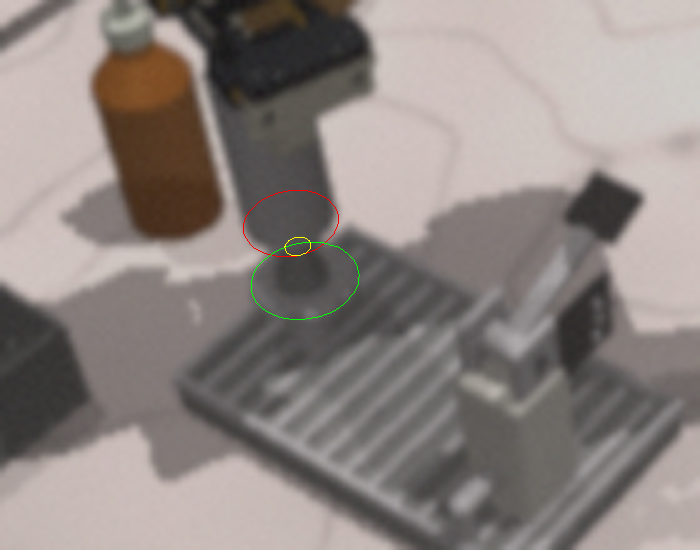

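The overlay puts both the rim (red) and the seat disc (green) within about 1 mm of the picture. I'll lower to just above the seat.

```bash
python3 -m handwheel '{"translation":[[-0.007,0,-0.05],[0,0,-0.1],[0,0,-0.1],[0,0,-0.05],[0,0,0],[0,0,0],[0,0,0],[0,0,0]],"twist":[0,0,0,0,0,0,0,0]}'
python3 - <<'E'
from h import *
o=get_obs(); print(o['tool_pos'],o['tcp_rot'],o['contact_force'],o['grip_width'])
E
```

```text
time: 13.35
tool_pos: [573.8, -332.6, 178.9]
tcp_rot: [-3.125, 0.005, 1.268]
contact_force: [-0.2, 0.6, -2.1]
grip_width: 58.5
[ 573.82659032 -332.56245329  178.87548648] [-3.1253804   0.0045022   1.26827357] [-0.18477826  0.59087796 -2.05600828] 58.4966494223345
```

```bash
python3 -m handwheel '{"translation":[[0,0,-0.01],[0,0,0],[0,0,0],[0,0,0],[0,0,0],[0,0,0],[0,0,0],[0,0,0]],"twist":[0,0,0,0,0,0,0,0]}'
python3 - <<'E'
from h import *
o=get_obs(); print(o['tool_pos'],o['tcp_rot'],o['contact_force'],o['grip_width'])
E
```

```text
time: 14.35
tool_pos: [574.0, -332.7, 177.8]
tcp_rot: [-3.126, 0.005, 1.268]
contact_force: [0.1, 0.6, -1.9]
grip_width: 58.3
[ 573.99382306 -332.65316772  177.84670089] [-3.12632784  0.00480148  1.26829302] [ 0.12266544  0.58767027 -1.88324026] 58.25574724577143
```

```bash
python3 -m handwheel '{"translation":[[0,0,-0.01],[0,0,0],[0,0,0],[0,0,0],[0,0,0],[0,0,0],[0,0,0],[0,0,0]],"twist":[0,0,0,0,0,0,0,0]}'
python3 -m handwheel '{"translation":[[0,0,-0.008],[0,0,0],[0,0,0],[0,0,0],[0,0,0],[0,0,0],[0,0,0],[0,0,0]],"twist":[0,0,0,0,0,0,0,0]}'

```

```text
time: 15.35
tool_pos: [574.2, -332.8, 177.4]
tcp_rot: [-3.128, 0.005, 1.268]
contact_force: [0.0, 0.2, -1.3]
grip_width: 58.7
time: 16.35
tool_pos: [574.4, -332.8, 177.3]
tcp_rot: [-3.129, 0.006, 1.268]
contact_force: [-1.0, 0.1, 1.0]
grip_width: 58.4
```

```bash
python3 -m handwheel '{"translation":[[0,0,-0.01],[0,0,0],[0,0,0],[0,0,0],[0,0,0],[0,0,0],[0,0,0],[0,0,0]],"twist":[0,0,0,0,0,0,0,0]}'
python3 - <<'E'
from h import *
c=capture('scene'); cv2.imwrite('pics/s9.png',cv2.resize(c['img'][120:230,150:290],None,fx=5,fy=5,interpolation=2)[:,:,::-1])
E
```

```text
time: 17.35
tool_pos: [574.6, -332.9, 177.3]
tcp_rot: [-3.13, 0.006, 1.268]
contact_force: [-0.2, 0.6, 1.7]
grip_width: 58.6
```

View pics/s9.png

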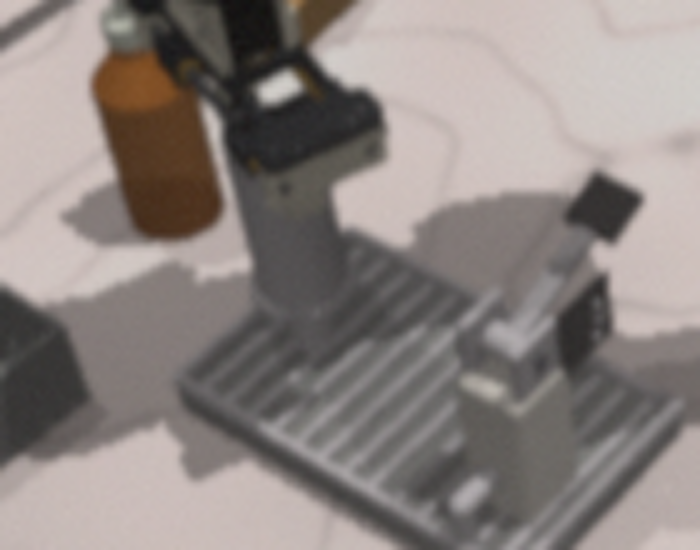

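The rim is on the seat disc: contact came at z 177.3 against the predicted 177.2, and the force has reversed. I'll release it.

```bash
python3 -m handwheel '{"translation":[[0,0,0],[0,0,0],[0,0,0],[0,0,0],[0,0,0],[0,0,0],[0,0,0],[0,0,0]],"twist":[0,0,0,0,0,0,0,0]}' 0
python3 - <<'E'
from h import *
o=get_obs(); print(o['tool_pos'],o['tcp_rot'],o['contact_force'],o['grip_width'])
c=capture('scene'); cv2.imwrite('pics/s10.png',cv2.resize(c['img'][120:230,150:290],None,fx=5,fy=5,interpolation=2)[:,:,::-1])
save('wrist','w10.png')
E
```

```text
time: 18.4
tool_pos: [574.6, -333.0, 176.4]
tcp_rot: [-3.13, 0.006, 1.268]
contact_force: [-0.0, 0.1, 1.1]
grip_width: 92.0
[ 574.61097419 -332.98879768  176.41259909] [-3.12980548  0.00589003  1.26830038] [-0.00983495  0.13523105  1.11018197] 92.03362947761505
```

View pics/w10.png

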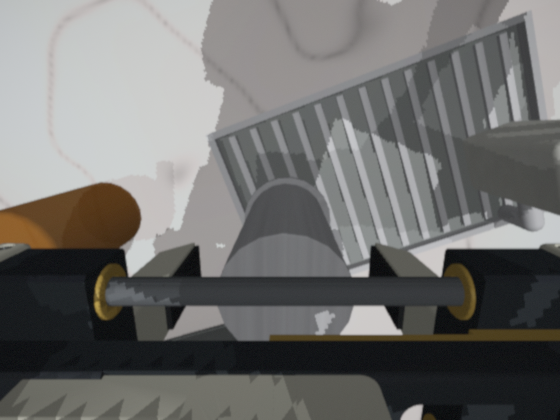

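View pics/s10.png

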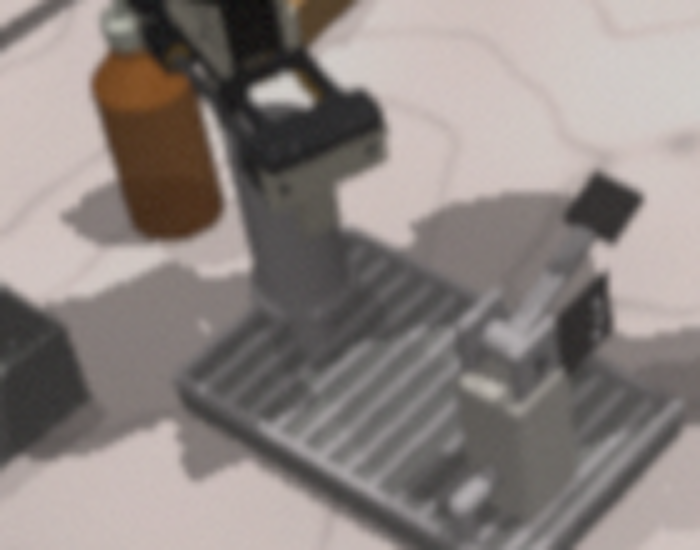

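The tumbler is released and standing on the seat. I'll retreat straight up.

```bash
python3 -m handwheel '{"translation":[[0,0,0.05],[0,0,0.1],[0,0,0.2],[0,0,0.2],[0,0,0.2],[0,0,0.2],[0,0,0],[0,0,0]],"twist":[0,0,0,0,0,0,0,0]}'
python3 - <<'E'
from h import *
o=get_obs(); print(o['tool_pos'],o['tcp_rot'],o['contact_force'],o['grip_width'])
c=capture('scene'); cv2.imwrite('pics/s11.png',cv2.resize(c['img'][120:230,150:290],None,fx=5,fy=5,interpolation=2)[:,:,::-1])
print([(round(d['score'],2),np.round(w(c,d['position'])).tolist()) for l in('tumbler','pivot','paddle') for d in spot_point('scene',l)[:4]])
save('wrist','w11.png')
E
```

```text
time: 19.5
tool_pos: [574.1, -332.6, 330.3]
tcp_rot: [-3.136, 0.008, 1.268]
contact_force: [-0.1, -0.1, 0.0]
grip_width: 91.8
[ 574.14552271 -332.64659382  330.29151391] [-3.13553567  0.00786558  1.26826366] [-0.06762679 -0.06634728  0.04332323] 91.83256890146554
[(0.88, [571.0, -331.0, 76.0]), (0.86, [762.0, 280.0, 3.0]), (0.69, [744.0, 366.0, -2.0]), (0.64, [583.0, -137.0, 156.0]), (0.67, [492.0, -143.0, 193.0]), (0.17, [571.0, -334.0, 78.0])]
```

View pics/s11.png

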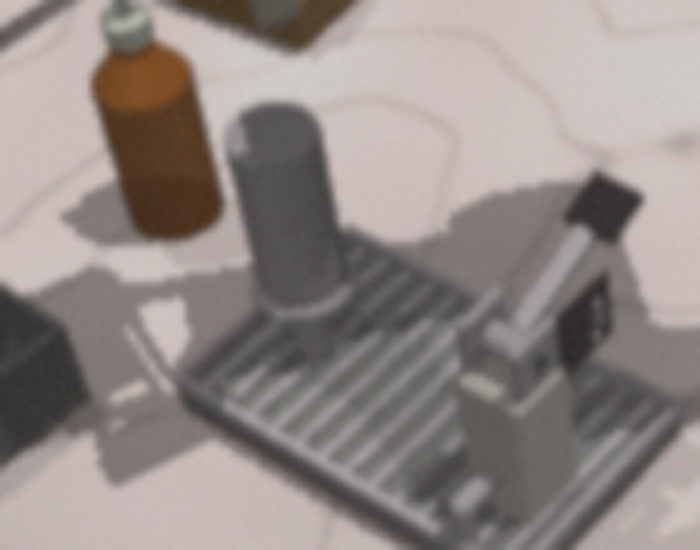

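View pics/w11.png

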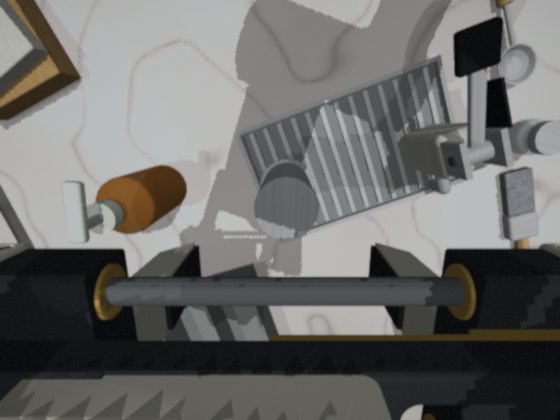

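The tumbler stands level on the seat, clear of the gripper. Next I'll shut the fingers and move over the paddle.

```bash
python3 -m handwheel '{"translation":[[0,0.1,0],[-0.08,0.22,0],[-0.11,0.26,0],[-0.11,0.26,0],[-0.11,0.22,0],[-0.08,0.12,0],[-0.03,0.06,0],[0,0,0]],"twist":[0,0.05,0.05,0.05,0.05,0,0,0]}' 255
python3 - <<'E'
from h import *
o=get_obs(); print(o['tool_pos'],o['tcp_rot'],o['contact_force'],o['grip_width'])
c=save('wrist','w12.png')
print([(round(d['score'],2),np.round(w(c,d['position'])).tolist()) for l in('pivot','paddle') for d in spot_point('wrist',l)[:4]])
c=capture('top'); print([(round(d['score'],2),np.round(w(c,d['position'])).tolist()) for l in('tumbler','pivot','paddle') for d in spot_point('top',l)[:4]])
E
```

```text
time: 20.75
tool_pos: [491.7, -135.0, 326.1]
tcp_rot: [-3.13, 0.004, 1.596]
contact_force: [0.6, -0.2, -0.7]
grip_width: 16.3
[ 491.67068877 -134.95390289  326.05777215] [-3.13042819  0.00371055  1.59550015] [ 0.62296095 -0.19129891 -0.72404093] 16.267763708501114
[(0.77, [584.0, -141.0, 150.0]), (0.91, [493.0, -147.0, 190.0])]
[(0.93, [575.0, -332.0, 77.0]), (0.87, [763.0, 283.0, -2.0]), (0.74, [742.0, 371.0, -0.0]), (0.53, [532.0, -509.0, 0.0]), (0.95, [586.0, -138.0, 154.0])]
```

View pics/w12.png

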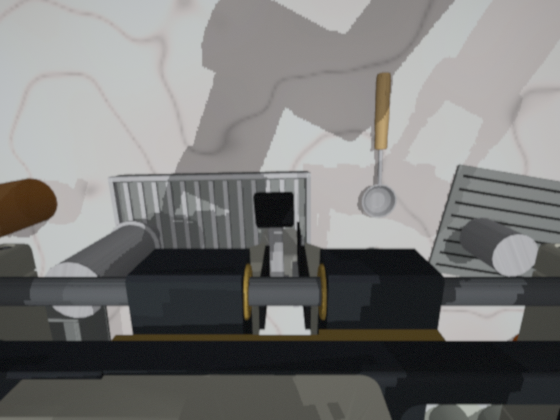

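```bash
python3 - <<'E'
from h import *
c=capture('wrist'); print(ray(c,274,210,188))
o=get_obs(); print(o['tool_pos'])
E
python3 -m handwheel '{"translation":[[0.012,-0.065,-0.1],[0,0,-0.2],[0,0,-0.2],[0,0,-0.1],[0,0,0],[0,0,0],[0,0,0],[0,0,0]],"twist":[0,0,0,0,0,0,0,0]}'
python3 - <<'E'
from h import *
o=get_obs(); print(o['tool_pos'],o['tcp_rot'],o['contact_force'],o['grip_width'])
c=save('wrist','w13.png')
c=capture('scene'); cv2.imwrite('pics/s13.png',cv2.resize(c['img'][110:240,150:300],None,fx=5,fy=4.6,interpolation=2)[:,:,::-1])
E
```

```text
[ 492.65995663 -146.80343418  188.        ]
[ 491.85602048 -136.06402041  325.6024121 ]
time: 22.15
tool_pos: [493.5, -149.9, 229.5]
tcp_rot: [-3.129, 0.004, 1.592]
contact_force: [-0.3, 0.2, -0.3]
grip_width: 0.4
[ 493.53019282 -149.85072179  229.47663985] [-3.12855085  0.00386927  1.59157625] [-0.30295178  0.17916074 -0.25113687] 0.39979417391668776
```

View pics/w13.png

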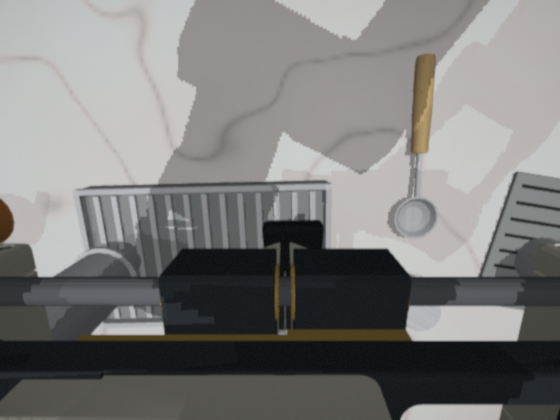

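View pics/s13.png

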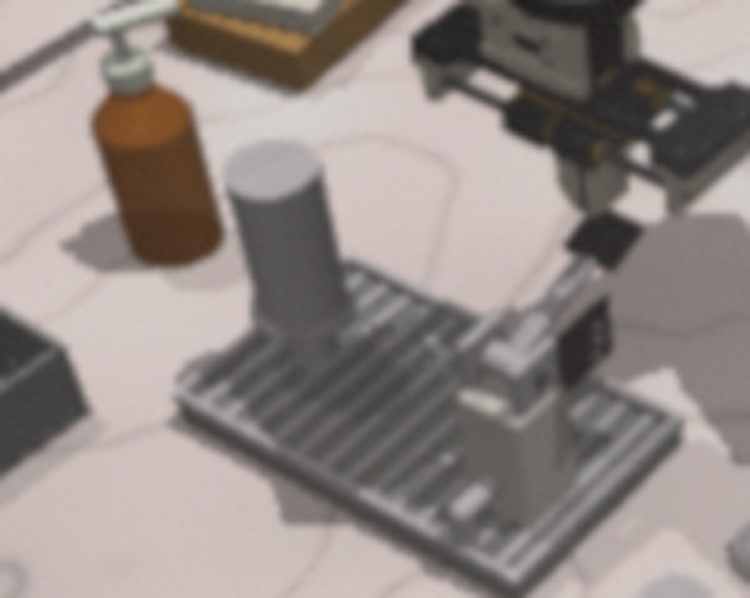

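The closed fingertips are over the pad, about 4 mm off in y. I'll correct that and press in stages.

```bash
python3 -m handwheel '{"translation":[[-0.01,0.028,-0.05],[0,0,-0.08],[0,0,-0.05],[0,0,-0.05],[0,0,-0.05],[0,0,-0.05],[0,0,-0.05],[0,0,-0.05]],"twist":[0,0,0,0,0,0,0,0]}'
python3 - <<'E'
from h import *
o=get_obs(); print(o['tool_pos'],o['tcp_rot'],o['contact_force'],o['grip_width'])
c=capture('scene'); cv2.imwrite('pics/s14.png',cv2.resize(c['img'][110:240,150:300],None,fx=5,fy=4.6,interpolation=2)[:,:,::-1])
E
```

```text
time: 23.25
tool_pos: [491.2, -145.4, 162.2]
tcp_rot: [-3.128, 0.005, 1.592]
contact_force: [-1.1, 1.6, 8.3]
grip_width: 0.3
[ 491.19034628 -145.42550357  162.21502855] [-3.12836489  0.00488716  1.59189773] [-1.11734798  1.5867237   8.28823516] 0.29208949888104935
```

View pics/s14.png

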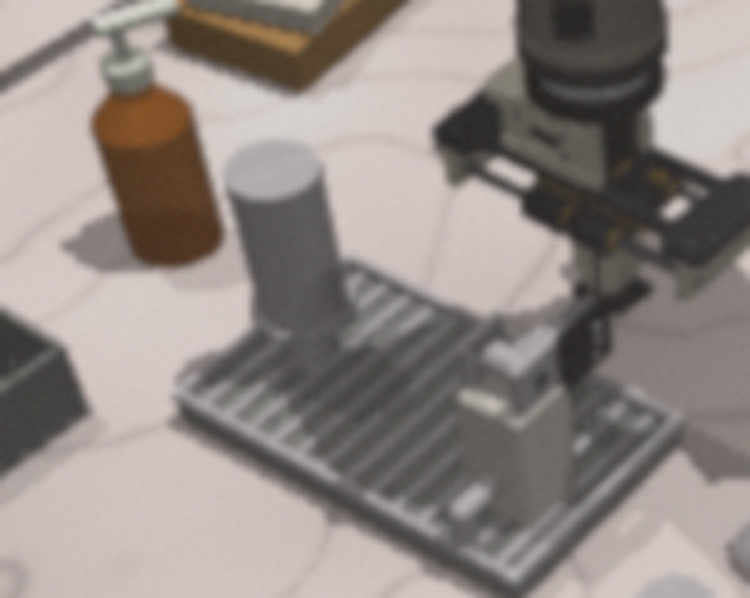

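```bash
python3 -m handwheel '{"translation":[[0,0,-0.05],[0,0,-0.05],[0,0,-0.02],[0,0,0],[0,0,0],[0,0,0],[0,0,0],[0,0,0]],"twist":[0,0,0,0,0,0,0,0]}'

```

```text
time: 24.3
tool_pos: [494.5, -145.3, 145.3]
tcp_rot: [-3.138, 0.006, 1.591]
contact_force: [-3.4, -0.1, 6.9]
grip_width: 0.6
```

```bash
python3 -m handwheel '{"translation":[[0,0,-0.02],[0,0,0],[0,0,0],[0,0,0],[0,0,0],[0,0,0],[0,0,0],[0,0,0]],"twist":[0,0,0,0,0,0,0,0]}'
python3 - <<'E'
from h import *
o=get_obs(); print(o['tool_pos'],o['contact_force'],o['moment'])
c=capture('scene'); cv2.imwrite('pics/s15.png',cv2.resize(c['img'][110:240,150:300],None,fx=5,fy=4.6,interpolation=2)[:,:,::-1])
E
```

```text
time: 25.3
tool_pos: [494.7, -145.2, 144.3]
tcp_rot: [3.142, 0.007, 1.59]
contact_force: [-3.4, 0.8, 7.6]
grip_width: 0.6
[ 494.72511534 -145.23880192  144.31704303] [-3.4485517  0.8132983  7.6231172] [ 0.14859419  0.53767578 -0.00577597]
```

View pics/s15.png

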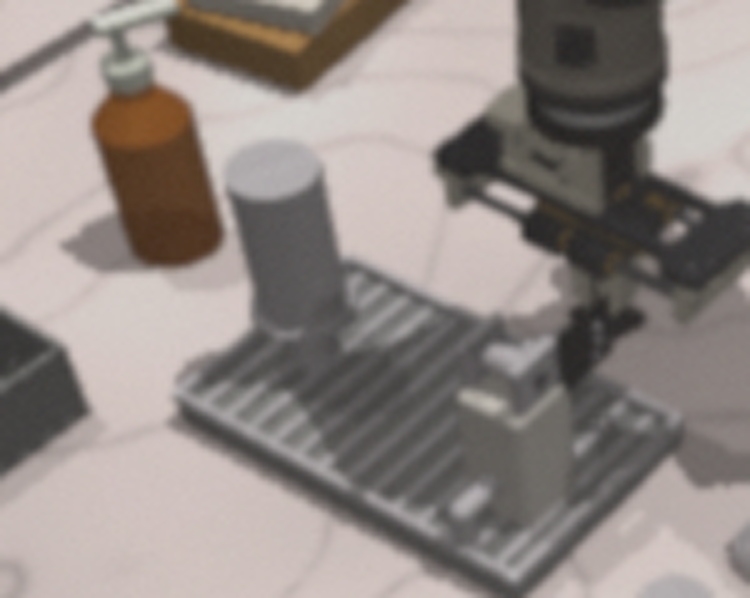

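```bash
python3 -m handwheel '{"translation":[[0,0,-0.02],[0,0,-0.02],[0,0,0],[0,0,0],[0,0,0],[0,0,0],[0,0,0],[0,0,0]],"twist":[0,0,0,0,0,0,0,0]}'
python3 - <<'E'
from h import *
o=get_obs(); print(o['tool_pos'],o['contact_force'],o['moment'])
E
```

```text
time: 26.35
tool_pos: [495.4, -145.2, 141.9]
tcp_rot: [3.136, 0.008, 1.59]
contact_force: [-3.0, 0.9, 8.6]
grip_width: 0.1
[ 495.43453122 -145.17614416  141.92354352] [-3.02131577  0.85886247  8.62656444] [0.19706233 0.51681547 0.00156694]
```

```bash
python3 -m handwheel '{"translation":[[0,0,-0.02],[0,0,-0.02],[0,0,0],[0,0,0],[0,0,0],[0,0,0],[0,0,0],[0,0,0]],"twist":[0,0,0,0,0,0,0,0]}'
python3 - <<'E'
from h import *
for cam in ['scene','top']:
    c=capture(cam); print([(round(d['score'],2),np.round(w(c,d['position']),1).tolist()) for l in('tumbler','pivot','paddle') for d in spot_point(cam,l)[:1]])
o=get_obs(); print(o['tool_pos'],o['contact_force'],o['moment'])
E
```

```text
time: 27.35
tool_pos: [495.2, -145.1, 142.1]
tcp_rot: [3.131, 0.011, 1.59]
contact_force: [-4.2, 0.2, 7.9]
grip_width: 0.4
[(0.88, [745.3, 368.1, -4.3]), (0.97, [580.0, -142.4, 156.6]), (0.66, [493.6, -146.2, 121.5])]
[(0.88, [744.0, 373.1, -3.7]), (0.66, [586.7, -138.6, 155.6]), (0.56, [529.7, 504.9, 0.2])]
[ 495.25473567 -145.14698884  142.12260691] [-4.34956889  0.37832457  9.00893063] [0.12611419 0.55828485 0.00138052]
```

```bash
python3 -m handwheel '{"translation":[[0,0,0],[0,0,0],[0,0,0],[0,0,0],[0,0,0],[0,0,-0.02],[0,0,-0.02],[0,0,-0.02]],"twist":[0,0,0,0,0,0,0,0]}'
python3 - <<'E'
from h import *
for i in range(4):
    capture('scene'); o=get_obs(); print(o['time'],o['tool_pos'],o['tcp_rot'],o['contact_force'])
E
```

```text
time: 28.75
tool_pos: [496.3, -145.2, 138.7]
tcp_rot: [3.124, 0.013, 1.59]
contact_force: [-13.1, 3.2, 36.0]
grip_width: 0.8
28.8 [ 496.26227382 -145.18665271  138.92998866] [3.12405546 0.01325175 1.58957511] [-11.53235476   3.82126219  32.26232391]
28.85 [ 496.20170785 -145.19434952  139.02652897] [3.12406017 0.01326769 1.58954458] [-11.24268453   2.95799913  30.41983531]
28.9 [ 496.17204609 -145.18646117  139.00389333] [3.12410394 0.01326273 1.58951487] [-11.97697244   3.85955511  28.77592682]
28.95 [ 496.20293452 -145.1789395   139.04666518] [3.12394348 0.01333962 1.58956041] [-10.01092366   4.6015269   29.51942218]
```

At the hard stop now: the force rises steeply to about 30 N at 139. I'll ease to a moderate hold and check that it stays stable.

```bash
python3 -m handwheel '{"translation":[[0,0,-0.01],[0,0,-0.01],[0,0,-0.01],[0,0,-0.01],[0,0,-0.01],[0,0,-0.01],[0,0,-0.01],[0,0,-0.01]],"twist":[0,0,0,0,0,0,0,0]}'
python3 - <<'E'
from h import *
for i in range(6):
    c=capture('scene'); o=get_obs(); print(o['time'],o['tool_pos'],o['contact_force'])
E
```

```text
time: 29.95
tool_pos: [495.8, -145.0, 139.5]
tcp_rot: [3.115, 0.018, 1.59]
contact_force: [-8.0, 2.5, 18.8]
grip_width: 0.3
30.0 [ 495.78603407 -145.02373789  139.52702479] [-7.15524988  1.30123801 19.31718962]
30.05 [ 495.80493263 -145.04026238  139.52890899] [-7.54487344  1.5361405  18.34188736]
30.1 [ 495.80578548 -145.02365584  139.50289229] [-8.02524849  1.80111641 19.48869649]
30.15 [ 495.80358025 -145.02813125  139.51853059] [-8.00362219  1.80179039 18.48792369]
30.2 [ 495.79687324 -145.02685973  139.50795008] [-6.60853977  1.92100403 18.90124757]
30.25 [ 495.80179088 -145.0526607   139.51632594] [-7.58719633  2.63551104 18.90609938]
```

Steady at 19 N and z 139.5. I'll watch it for about another second and check the pictures before handing in.

```bash
python3 - <<'E'
from h import *
for i in range(14): capture('wrist')
c=save('scene','s16.png'); t=save('top','t16.png')
o=get_obs(); print(o['time'],o['tool_pos'],o['contact_force'])
for l in ('tumbler','short_tumbler','jar','soap','mug'):
  print(l,[(round(d['score'],2),np.round(w(c,d['position'])).tolist()) for d in spot_point('scene',l)[:5]])
cv2.imwrite('pics/s16z.png',cv2.resize(c['img'][110:240,150:300],None,fx=5,fy=4.6,interpolation=2)[:,:,::-1])
E
```

```text
31.05 [ 495.79253856 -145.03955386  139.49296562] [-7.92826     1.66270537 18.53392402]
tumbler [(0.67, [761.0, 281.0, 4.0]), (0.6, [573.0, -334.0, 81.0]), (0.58, [741.0, 367.0, -2.0]), (0.22, [759.0, -19.0, -3.0])]
short_tumbler [(0.89, [572.0, 156.0, 5.0])]
jar [(0.77, [618.0, 4.0, 1.0])]
soap [(0.62, [535.0, -516.0, 1.0])]
mug [(0.88, [531.0, 500.0, -1.0]), (0.65, [491.0, -148.0, 121.0])]
```

View pics/s16z.png

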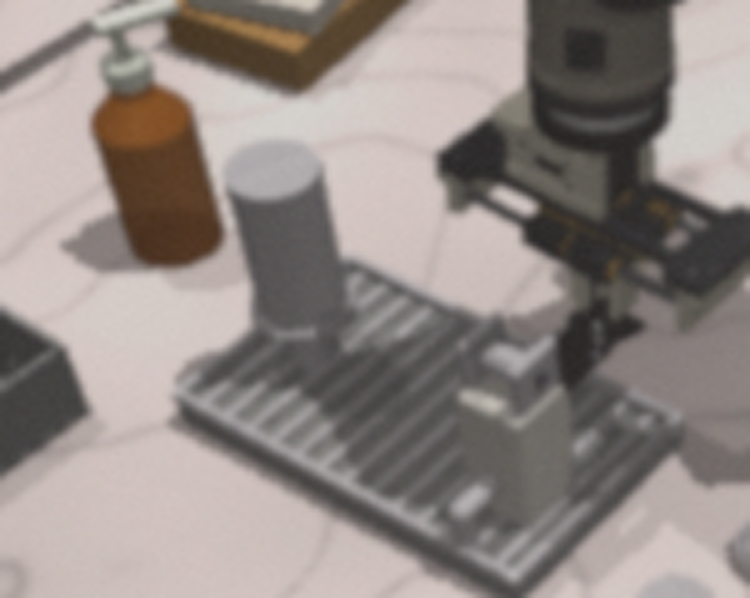

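View pics/t16.png

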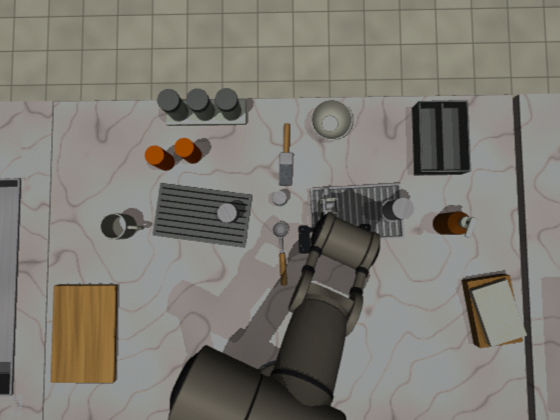

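The tumbler stands level on the seat (top view (400,208), scene crop (290,240)). The lever is held at the bottom, and the bystanders are where they were. I'm handing it in.

```bash
python3 -c "from plant import *; print(close_job())"
```

```text
the job is handed in; nothing more can be done
None
```

The tall tumbler is upside down over the spray cone on the seat and released. The lever is held at the bottom of its travel, and I handed the job in at about 31 s, under the 67 s limit.

- **Tumbler:** I lowered it until the seat took its weight (tool height 177.3 mm, predicted 177.2) and only then opened the fingers. The lever was worked after that. In the last pictures it stands level, with its origin found at about (573, -334, 81) against a seat estimate of (573, -331, 76). That 5 mm height difference is about the network's error.
- **Lever:** I pressed it with shut fingers until the force rose steeply to 36 N, which marks the hard stop. I then eased to a steady 18.5–19 N at tool height 139.5 mm, and it stayed there for a second of watching. The lever angle was not measured directly. I judged it past the third click from the force and the tip height.
- **Other things:** The short tumbler, jar, soap, mug and orange look-alikes read within a few mm of their first positions. The spoon and brush look unmoved in the top picture.
- **Disagreements:** The gripper tilted by up to about 0.025 rad during the carry, and the tumbler levelled as it settled on the seat. With the lever down, the networks twice ranked an orange look-alike above the real tumbler. One low-scoring "mug" report was actually the lever pad.

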